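# Set the length lever of the carton-tape machine to its stop

## Robot

A 6-joint arm with a two-finger parallel gripper is mounted at the origin on the work surface. World frame = base frame: x ahead of the robot, y to its left, z up, the work surface at z = 0. Lengths are in m, angles in degrees, forces in N, time in s.
With the tool pointing down it reaches from about 0.375 to 0.975 m from the base axis. Payload 3.8 kg.
Tool frame: the origin (TCP) lies on the centre line of the jaws, within the pads' length; the fingertips stand 11 mm ahead of it and the grasp point (between the pads) lies 8 mm behind it; z points along the fingers, y is the line along which they close (so a half turn about z gives the same grasp; the last joint's range is limited). The gripper opens to 88 mm and grips with 3 to 60 N. Pads are 18 mm wide; open, the fingers measure 123 mm over their backs; the gripper's body (75 mm by 187 mm) begins 45 mm behind the grasp point.
Start: joints at [-67.947, 15.12, 91.902, -0, 72.978, -2.114], TCP at [0.276, -0.616, 0.25] pointing down, gripper open.
Joint ranges: [-150.88, 150.88], [-54.13, 125.18], [17.81, 147.31], [-75.09, 255.09], [0, 152.58], [-146.25, 146.25]. Speed limits (degrees/s): [147.25, 147.25, 180, 180, 180, 180].

## Interface

Orientations are given as [roll, pitch, yaw] about the fixed x, y, z axes, in that order (R = Rz(yaw) Ry(pitch) Rx(roll)).
In Python, from bench import * gives the robot as it stands. The module is installed in compiled form; this text tells all that it offers.
- The arm moves only by the shell command python3 -m handwheel 'ROWS'. ROWS is a JSON object of lists of equal length, an entry for each row: "dp": the shift along the tool's x, y, z in units of 50 mm (1.0 is 50 mm), a list of three; "turn": the turn, a rotation vector about the tool's x, y, z in rad, a list of three; "jaw": the closure, from -1 (fully open) to 1 (shut). In form: {"dp": [[tx, ty, tz], ...], "turn": [[ax, ay, az], ...], "jaw": [jaw, ...]}. A call has 1 to 5 rows; each row is the pose to reach, as a shift and turn from the pose commanded when the call began, along the tool's axes at that moment; what a row does not reach only later rows make up. A row lasts 1/8 s, in which the tool goes at most 62.5 mm and 10.7 degrees, less where a joint would pass 70% of its speed; a pose out of reach is approached as far as the arm can. A call with a gripper value outside its range is refused whole. The fingers move at their own pace and stop on an object; the grip force is fixed at half the most. Time passes only in rows, so rows that repeat a pose let the fingers close. It gives the time, the measured TCP pose, the force, the opening and the grip force at its end, in the units of the state.
- get_state(): the state, without advancing time (a new reading comes with each control period).
- read_camera(name): name is "scene" or "top"; returns the picture (420x560x3 uint8, blue, green, red); there is no depth.
- calibration(name): a dict with "vfov" (degrees; the focal length in pixels is half the picture's height over the tangent of half this angle, whatever the lens; pixels are square), "cx", "cy" (the principal point, pixels), "cam_to_world" (4x4, takes a point from camera to world coordinates). Camera axes: x right, y down, z forward; pixel columns grow to the right and rows downward; lengths in m; the calibration is good to about 2 mm. A picture is of the moment at which its call begins. calibration takes no time and is no camera call.
- hand_in(): hands the job in; it is judged then, once.
The state is a dict: "time_s": time; "joint_positions": joint angles; "qd": joint speeds; "effort": joint torques, N m; "tool_pos": TCP position; "tool_rot": TCP orientation; "force": force on the tool from outside, world axes, zero at the start; "wrist_torque": the same for the moment, N m; "finger_gap": finger opening in m; "finger_force": force on a finger pad.
Only numpy, scipy, OpenCV 4.12 (cv2) and the standard library are available. Lean on these libraries where they do the work, as an engineer would, in place of code of your own. Each camera call takes 0.05 s, during which the arm holds its last target. There are 200 camera calls.

## Task

Set the length lever of the carton-tape machine on the packing table to its stop: draw the spring-loaded black handle out along the lever, swing the lever onto the stop's raised crown, feel along the crown with the tooth for the one notch between its two raised halves, and ease the handle down there until it is fully home, then let go. Do not let the handle snap back, do not shift the stop along the rim, and leave the bottle, mug and bowl standing where they are.

Things in the scene. Friction and masses are not known exactly. Their poses are not given: they have to be found in the camera images.
- machine: Grey carton-tape machine, fixed: housing 250 x 170 x 100 mm (x, y, z), tape roll on its +y side (110 mm across, out to y = 148 mm, top at z = 123 mm). A steel disc, 14 mm thick, 200 mm across, stands upright in its middle (x-z plane); its rim shows above the housing (top at z = 185 mm). Origin: centre of the underside; x away from the robot at yaw 0, z up.
- hinge (a point): The lever's hinge axis, at the centre of the disc, 85 mm above the table; the lever and the stop both turn about its y axis (that of the machine). Axes parallel to the machine's.
- lever (a joint): Lever angle in rad: 0 upright, positive leans to the machine's +x (away from the robot), limits -0.75 and 0.75. The lever is two steel side straps either side of the disc, joined by a bridge 134 mm from the hinge, 58 mm wide. A stiff friction hinge (about 0.5 N m) keeps it where it is left.
- handle (a joint): How far the handle is drawn out along the lever, away from the hinge, in m: 0 home, 0.022 fully out at its end stop. A spring pulls it home with about 8 N at 0, rising to 15 N fully out. It reads about 0.010 with the tooth resting on the stop's crown, and must be more than that to pass on to the crown.
- grip (a point): Centre of the black handle grip, a rounded block 28 mm (x, in the swing direction) x 34 mm (y, along the hinge axis) x 46 mm (z, along the lever); 197 mm from the hinge when home. z points along the lever away from the hinge.
- tooth_tip (a point): Middle of the lower face of the handle's steel tooth, a block 8 mm (x, in the swing direction) x 16 mm (y) x 16 mm (z, outward from this face); 102 mm from the hinge when home, just above the rim, and moves outward with the handle.
- stop (a joint): Angle of the middle of the adjustable stop round the rim, in rad, same zero and sense as the lever; held by a clamp that slips at about 2 N m and is not to be moved.
- bottle: Standing green glass bottle, 68 mm across, 170 mm tall; origin centre of its underside. A bystander.
- mug: Standing blue mug, 76 mm across, 85 mm tall; origin centre of its underside. A bystander.
- bowl: Brass bowl, 100 mm across, 50 mm tall; origin centre of its underside. A bystander.
- stop_mid (a point): Middle of the stop, 102 mm from the hinge; z points outward. The stop is a dark saddle about 105 mm long on the rim. Between its cheeks is a raised crown, out to 112 mm from the hinge, in two halves 29 mm long with a notch between them, 11.5 mm wide along the rim, 10 mm deep. The notch's place is not measured: its middle is up to 0.14 rad (14 mm) either side of this point.

How it is judged:
By the outcome, as a careful person would: the job done as asked, in the order asked, and still so for the second after the job is handed in, with the robot touching nothing.
It also fails if it takes over 67 s, if anything falls off the work surface, if the arm or the gripper's body presses on something with over 40 N, if the wrist force passes 120 N, or if a joint passes its speed limit or range.

## Working session

There is one attempt and no reset: what is moved stays moved. The work goes in short steps, Python scripts to look and compute and a shell command to move; the robot and the scene stay as the last step left them, time stands still between calls to the robot, and variables do not carry over. Pictures are saved under pics/ and viewed, at most 10 in all, crops included, and the job is handed in when it is done.

```bash
mkdir -p pics; python3 - <<'E'
from bench import *
import cv2
for n in("scene","top"):
    cv2.imwrite(f"pics/{n}0.png",read_camera(n)); c=calibration(n); print(n,c)
s=get_state();print(s)
E
```

```text
scene {'vfov': 47.8517768478017, 'cx': 284.020403480785, 'cy': 208.62492442649003, 'cam_to_world': array([[ 0.61435439,  0.67774467, -0.40401837,  0.97381332],
       [ 0.78901147, -0.5312231 ,  0.30864693, -0.26486078],
       [-0.00544008, -0.50839372, -0.86110756,  1.01246688],
       [ 0.        ,  0.        ,  0.        ,  1.        ]])}
top {'vfov': 46.450839231997506, 'cx': 280.16260819996177, 'cy': 198.46303704358226, 'cam_to_world': array([[ 0.00497307, -0.99580185,  0.09139986,  0.51191834],
       [-0.9999368 , -0.00587363, -0.00958669,  0.04736129],
       [ 0.01008329, -0.09134641, -0.99576813,  1.15575547],
       [ 0.        ,  0.        ,  0.        ,  1.        ]])}
{'time_s': 0.1, 'joint_positions': array([-6.79487388e+01,  1.51649988e+01,  9.19703918e+01,  1.12300929e-03,
        7.29771387e+01, -2.11485155e+00]), 'qd': array([ 0.07237528, -0.11024793, -0.16984106, -0.08979063, -0.10009278,
        0.10327723]), 'effort': array([ 2.24648920e-04, -5.03618574e+01, -3.58071971e+01,  7.31579633e-02,
        2.33762985e-02, -6.65406060e-05]), 'tool_pos': array([ 0.27610815, -0.61529588,  0.24853927]), 'tool_rot': array([-1.79887587e+02, -5.22506703e-03,  2.41657778e+01]), 'force': array([0.53836558, 0.83861525, 0.65009554]), 'wrist_torque': array([ 0.02184783, -0.01883977, -0.00184705]), 'finger_force': 0.0, 'finger_gap': 0.08807445088557476}
```

View pics/scene0.png

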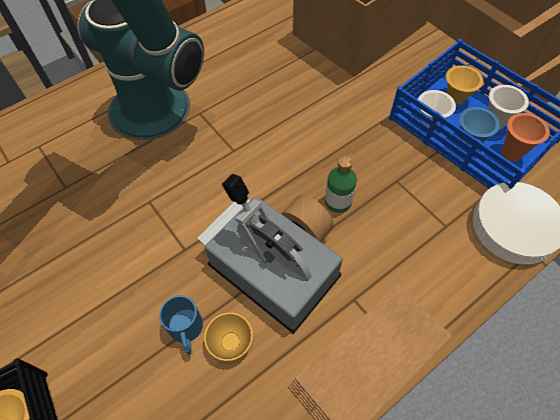

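View pics/top0.png

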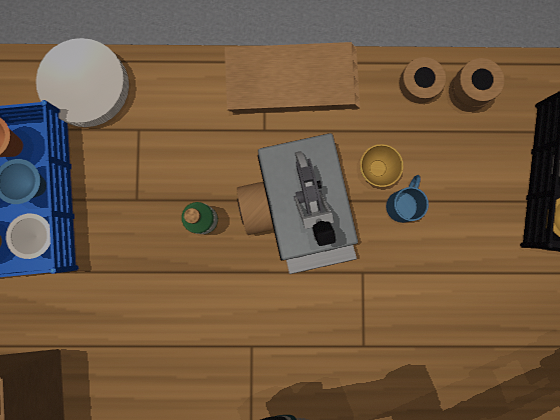

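The scene view shows the grey machine mid-table with the lever leaning back to the robot (black handle at scene (236,188), top (324,232)). The dark stop is further along the rim, and the bottle, mug and bowl stand around it. I'll zoom in on both views.

```bash
python3 - <<'E'
import cv2,numpy as np
a=cv2.imread("pics/top0.png")[120:280,240:370]; b=cv2.imread("pics/scene0.png")[165:335,195:345]
a=cv2.resize(a,None,fx=3,fy=3,interpolation=cv2.INTER_CUBIC); b=cv2.resize(b,None,fx=2.667,fy=2.824,interpolation=cv2.INTER_CUBIC)
print(a.shape,b.shape)
cv2.imwrite("pics/z0.png",np.hstack([a,b[:480]]))
E
```

```text
(480, 390, 3) (480, 400, 3)
```

View pics/z0.png

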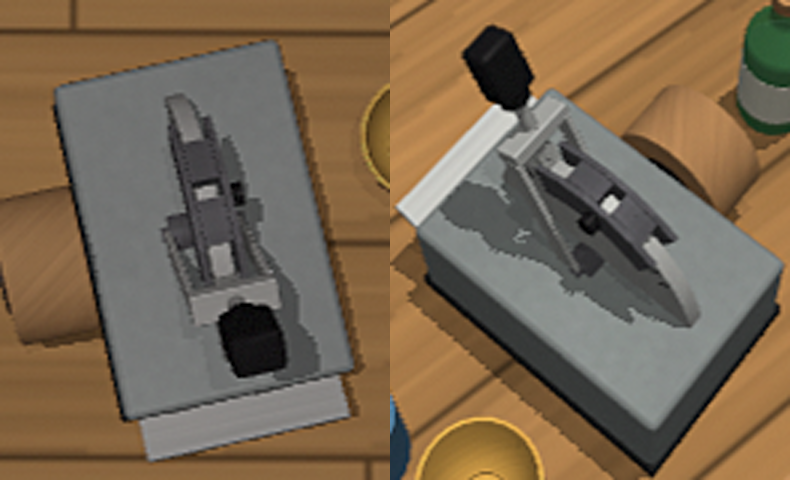

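```bash
cat > h.py <<'E'
from bench import *
import numpy as np
from scipy.optimize import least_squares
from scipy.spatial.transform import Rotation as Ro
def proj(n,P):
    c=calibration(n);T=np.linalg.inv(c["cam_to_world"]);f=210/np.tan(np.radians(c["vfov"]/2))
    q=np.atleast_2d(P)@T[:3,:3].T+T[:3,3];return np.c_[c["cx"]+f*q[:,0]/q[:,2],c["cy"]+f*q[:,1]/q[:,2]]
def M(p,L): # machine local->world
    return np.atleast_2d(L)@Ro.from_euler('z',p[2]).as_matrix().T+[p[0],p[1],0]
def rad(r,a): return [r*np.sin(a),0,.085+r*np.cos(a)]
E
cat > fit.py <<'E'
from h import *
C=np.array([[.125,.085,.1],[.125,-.085,.1],[-.125,-.085,.1],[-.125,.085,.1]])
T=np.array([[258.3,150],[332,134],[357.7,244],[282.7,259.3]]);S=np.array([[342,259.5],[294.4,317.3],[206.2,246.4],[256.1,196.2]])
for k in("top","scene",""):
    f=lambda p:np.r_[(proj("top",M(p,C))-T).ravel()*(k!="scene"),(proj("scene",M(p,C))-S).ravel()*(k!="top")]
    r=least_squares(f,[.55,0,.2]);print(k,r.x,np.degrees(r.x[2]),np.round(r.fun,1))
p=r.x
def ang(name,rr,t,s):
    for k in("top","scene"):
        o=np.array(t if k=="top" else s)
        g=least_squares(lambda a:(proj(k,M(p,rad(rr,a[0])))-o).ravel(),[0.]);print(name,k,g.x,np.round(g.fun,1))
ang("grip",.197,(324,233.3),(236.2,189.1))
ang("notch",.102,(308.7,183.7),(277.5,236.9))
E
python3 fit.py
```

```text
top [ 0.61411509 -0.02236963  0.22065598] 12.64265611667801 [-1.1 -1.2  0.9 -1.4  1.2  0.3 -1.   2.1  0.  -0.  -0.   0.  -0.  -0.
 -0.  -0. ]
scene [ 0.61707427 -0.02120223  0.214651  ] 12.298596255469217 [-0.  -0.   0.  -0.   0.  -0.  -0.   0.   3.  -1.1 -0.4  2.  -2.7 -0.2
  0.  -1.8]
 [ 0.61557564 -0.02174594  0.21778179] 12.477977376941952 [-1.2 -2.   0.8 -2.   0.7 -0.2 -1.5  1.3  2.4 -1.6 -0.8  1.5 -3.3 -0.4
 -0.8 -2. ]
grip top [-0.45840568] [-0.5  0.1]
grip scene [-0.44908924] [ 0.1 -0.3]
notch top [0.15330065] [-0.2  0.1]
notch scene [0.13619102] [-0.2  0.2]
```

```bash
cat > t.py <<'E'
import sys
from h import *
p=np.array([.6157,-.0218,np.radians(12.5)])
def plan(rg,a):
    s=get_state();R=Ro.from_euler('xyz',s["tool_rot"],degrees=True)
    Rt=Ro.from_euler('z',p[2])*Ro.from_euler('y',a)*Ro.from_euler('x',np.pi)
    P=M(p,rad(rg-.008,a))[0]
    print("target",P.round(4),"dp",(R.inv().apply(P-s["tool_pos"])/.05).round(3),"turn",(R.inv()*Rt).as_rotvec().round(4))
def where():
    s=get_state();R=Ro.from_euler('xyz',s["tool_rot"],degrees=True)
    q=Ro.from_euler('z',-p[2]).apply(s["tool_pos"]-[p[0],p[1],.085])
    F=Ro.from_euler('z',-p[2]).apply(s["force"]); z=Ro.from_euler('z',-p[2]).apply(R.apply([0,0,1]))
    a=np.arctan2(q[0],q[2]);rr=np.hypot(q[0],q[2])
    print("t %.2f a %.4f r_grasp %.4f y %.4f tilt %.4f | F tan %.1f y %.1f out %.1f | gap %.4f ff %.1f"%(s["time_s"],a,rr+.008,q[1],np.arctan2(-z[0],-z[2]),F[0]*np.cos(a)-F[2]*np.sin(a),F[1],F[0]*np.sin(a)+F[2]*np.cos(a),s["finger_gap"],s["finger_force"]))
where()
if len(sys.argv)>2: plan(float(sys.argv[1]),float(sys.argv[2]))
E
python3 t.py .33 -.455
```

```text
t 0.10 a -1.2292 r_grasp 0.4962 y -0.5059 tilt 0.0003 | F tan 0.8 y 0.7 out -0.4 | gap 0.0881 ff 0.0
target [ 0.4775 -0.0524  0.3742] dp [ 8.284 -8.626 -2.496] turn [-0.0482  0.4535  0.1996]
```

```bash
python3 -m handwheel '{"dp":[[0.6,-0.6,-0.5],[1.3,-1.3,-1.2],[2.1,-2.1,-1.9],[2.9,-2.9,-2.5],[3.7,-3.7,-2.5]],"turn":[[-0.01,0.09,0.04],[-0.02,0.18,0.08],[-0.03,0.27,0.12],[-0.04,0.36,0.16],[-0.048,0.4535,0.2]],"jaw":[-1,-1,-1,-1,-1]}'; python3 t.py .33 -.455
```

```text
time_s: 0.72
tool_pos: [0.3704, -0.3709, 0.3779]
tool_rot: [179.6, -26.3, 12.5]
force: [0.4, 0.8, -0.4]
finger_gap: 0.0881
finger_force: 0.0
t 0.72 a -0.8219 r_grasp 0.4382 y -0.2878 tilt -0.4598 | F tan 0.0 y 0.7 out -0.7 | gap 0.0881 ff 0.0
target [ 0.4775 -0.0524  0.3742] dp [ 3.081 -5.764  1.569] turn [ 0.0063 -0.0048  0.0005]
```

```bash
python3 -m handwheel '{"dp":[[0.5,-0.9,0],[1,-1.8,0],[1.5,-2.7,0],[2,-3.7,0],[2.5,-4.7,0]],"turn":[[0,0,0],[0,0,0],[0,0,0],[0,0,0],[0.006,-0.005,0]],"jaw":[-1,-1,-1,-1,-1]}'; python3 -m handwheel '{"dp":[[0.5,-0.9,0.4],[0.58,-1.06,0.9],[0.58,-1.06,1.57],[0.58,-1.06,1.57]],"turn":[[0,0,0],[0,0,0],[0,0,0],[0,0,0]],"jaw":[-1,-1,-1,-1]}'; python3 t.py .197 -.455; python3 - <<'E'
import cv2,numpy as np
from bench import *
a=read_camera("top")[120:280,240:370]; b=read_camera("scene")[125:295,175:325]
a=cv2.resize(a,None,fx=3,fy=3,interpolation=cv2.INTER_CUBIC); b=cv2.resize(b,(400,480),interpolation=cv2.INTER_CUBIC)
cv2.imwrite("pics/z1.png",np.hstack([a,b]))
E
```

```text
time_s: 1.35
tool_pos: [0.4278, -0.1159, 0.4292]
tool_rot: [-179.7, -25.8, 12.5]
force: [1.7, 0.5, 0.2]
finger_gap: 0.0882
finger_force: 0.0
time_s: 1.85
tool_pos: [0.474, -0.0512, 0.3677]
tool_rot: [-179.6, -25.5, 12.6]
force: [0.3, -0.3, -0.1]
finger_gap: 0.088
finger_force: 0.0
t 1.85 a -0.4732 r_grasp 0.3256 y 0.0020 tilt -0.4443 | F tan 0.2 y -0.4 out -0.2 | gap 0.0880 ff 0.0
target [ 0.5346 -0.0398  0.2548] dp [0.143 0.061 2.568] turn [-0.0082  0.0107  0.0008]
```

View pics/z1.png

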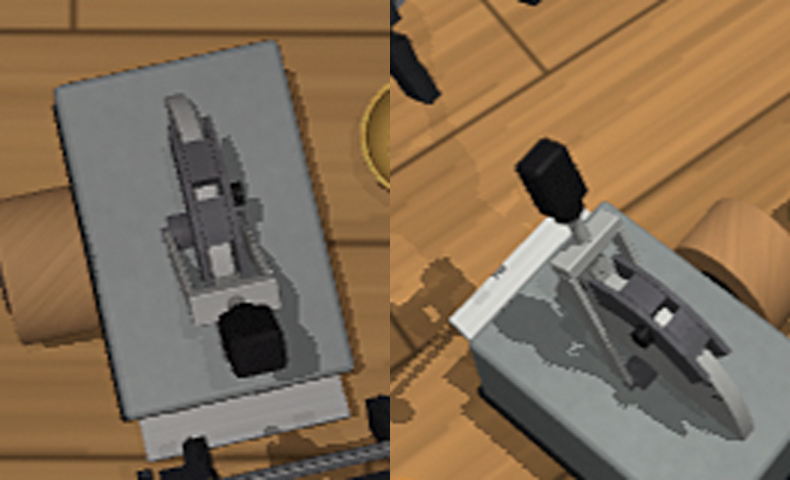

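The fingers are open, one on each side of the handle's line and back from it. In the top view the tips are near px (305,268) and (366,257). I'll check that against the projection before closing in.

```bash
python3 - <<'E'
from h import *
s=get_state();R=Ro.from_euler('xyz',s["tool_rot"],degrees=True)
for y in(-.044,0,.044): print(proj("top",s["tool_pos"]+R.apply([0,y,.011])),proj("scene",s["tool_pos"]+R.apply([0,y,.011])))
E
python3 t.py .197 -.455
```

```text
[[309.71671204 269.62943385]] [[225.86613088 126.17536523]]
[[336.32529332 263.7157767 ]] [[208.64803048 141.34172692]]
[[362.83465393 257.82417097]] [[190.70698883 157.14488294]]
t 1.95 a -0.4655 r_grasp 0.3287 y 0.0005 tilt -0.4496 | F tan -0.3 y 0.5 out 0.1 | gap 0.0881 ff 0.0
target [ 0.5346 -0.0398  0.2548] dp [0.081 0.023 2.632] turn [-0.0048  0.0054  0.0004]
```

```bash
python3 -m handwheel '{"dp":[[0.04,0,0.6],[0.06,0,1.2],[0.06,0,1.8],[0.06,0,2.3],[0.06,0,2.6]],"turn":[[0,0,0],[0,0,0],[0,0,0],[0,0,0],[0,0,0]],"jaw":[-1,-1,-1,-1,-1]}';python3 -m handwheel '{"dp":[[0,0,0],[0,0,0]],"turn":[[0,0,0],[0,0,0]],"jaw":[-1,-1]}'; python3 t.py .197 -.455; python3 - <<'E'
import cv2,numpy as np
from bench import *
a=read_camera("top")[140:300,260:390]; b=read_camera("scene")[125:295,175:325]
a=cv2.resize(a,None,fx=3,fy=3,interpolation=cv2.INTER_CUBIC); b=cv2.resize(b,(400,480),interpolation=cv2.INTER_CUBIC)
cv2.imwrite("pics/z2.png",np.hstack([a,b]))
E
```

```text
time_s: 2.58
tool_pos: [0.5337, -0.0398, 0.2561]
tool_rot: [-179.8, -25.8, 12.5]
force: [-0.6, 0.7, -0.1]
finger_gap: 0.0882
finger_force: 0.0
time_s: 2.82
tool_pos: [0.5337, -0.0395, 0.2573]
tool_rot: [-179.8, -25.9, 12.5]
force: [-0.2, -0.5, -0.3]
finger_gap: 0.0883
finger_force: 0.0
t 2.83 a -0.4532 r_grasp 0.1996 y 0.0005 tilt -0.4522 | F tan -0.4 y -0.5 out -0.2 | gap 0.0883 ff 0.0
target [ 0.5346 -0.0398  0.2548] dp [-0.007  0.01   0.053] turn [-0.0034  0.0028  0.0004]
```

View pics/z2.png

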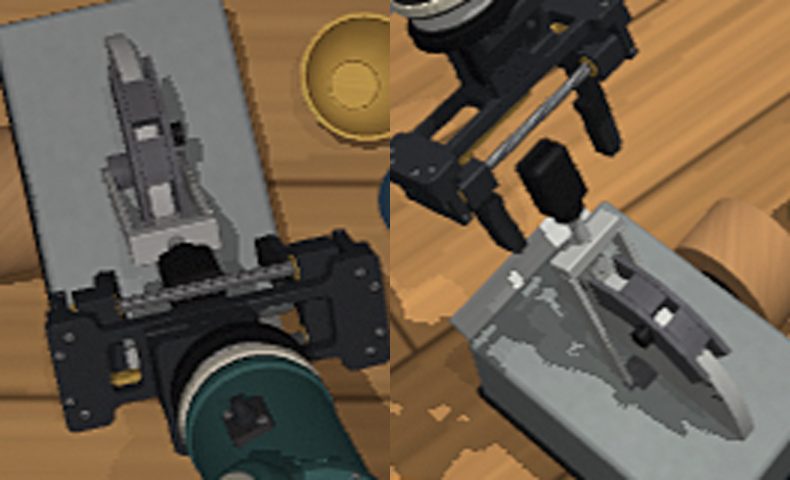

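The handle sits centred between the two fingers, with the tips near its lower half. Closing now.

```bash
for i in 1; do python3 -m handwheel '{"dp":[[0,0,0.03],[0,0,0.03],[0,0,0.03],[0,0,0.03],[0,0,0.03]],"turn":[[0,0,0],[0,0,0],[0,0,0],[0,0,0],[0,0,0]],"jaw":[1,1,1,1,1]}'; done; python3 t.py;python3 -m handwheel '{"dp":[[0,0,0],[0,0,0],[0,0,0],[0,0,0]],"turn":[[0,0,0],[0,0,0],[0,0,0],[0,0,0]],"jaw":[1,1,1,1]}'; python3 t.py
```

```text
time_s: 3.55
tool_pos: [0.5337, -0.0388, 0.2543]
tool_rot: [-179.8, -25.8, 12.5]
force: [-0.9, -0.7, 1.3]
finger_gap: 0.04
finger_force: 0.0
t 3.55 a -0.4592 r_grasp 0.1969 y 0.0011 tilt -0.4502 | F tan -0.4 y -0.5 out 1.6 | gap 0.0400 ff 0.0
time_s: 4.05
tool_pos: [0.534, -0.0397, 0.2544]
tool_rot: [-179.9, -25.8, 12.6]
force: [1.5, -4.7, -0.8]
finger_gap: 0.0338
finger_force: 30.0
t 4.05 a -0.4588 r_grasp 0.1969 y 0.0002 tilt -0.4504 | F tan 0.0 y -5.0 out -1.0 | gap 0.0338 ff 30.0
```

```bash
python3 -m handwheel '{"dp":[[0,0.01,-0.05],[0,0.02,-0.1],[0,0.02,-0.15],[0,0.02,-0.2],[0,0.02,-0.2]],"turn":[[0,0,0],[0,0,0],[0,0,0],[0,0,0],[0,0,0]],"jaw":[1,1,1,1,1]}'; python3 t.py;python3 -m handwheel '{"dp":[[0,0,-0.04],[0,0,-0.08],[0,0,-0.12],[0,0,-0.14],[0,0,-0.14]],"turn":[[0,0,0],[0,0,0],[0,0,0],[0,0,0],[0,0,0]],"jaw":[1,1,1,1,1]}'; python3 t.py .214 -.38
```

```text
time_s: 4.68
tool_pos: [0.5297, -0.0408, 0.2617]
tool_rot: [-179.7, -25.8, 12.5]
force: [8.2, -1.4, -9.6]
finger_gap: 0.0339
finger_force: 30.0
t 4.67 a -0.4626 r_grasp 0.2054 y 0.0001 tilt -0.4495 | F tan 2.6 y -3.2 out -12.0 | gap 0.0339 ff 30.0
time_s: 5.3
tool_pos: [0.5266, -0.0415, 0.2674]
tool_rot: [-179.7, -25.7, 12.5]
force: [9.6, -0.7, -11.7]
finger_gap: 0.0341
finger_force: 30.0
t 5.30 a -0.4637 r_grasp 0.2120 y 0.0001 tilt -0.4490 | F tan 3.0 y -2.8 out -14.6 | gap 0.0341 ff 30.0
target [ 0.5411 -0.0383  0.2763] dp [ 0.344  0.001 -0.031] turn [-0.0047 -0.069   0.0001]
```

```bash
python3 -m handwheel '{"dp":[[0.163,0,-0.017],[0.326,0,-0.017],[0.488,0,-0.001],[0.65,0,0.022],[0.811,0,0.051]],"turn":[[0,-0.04,0],[0,-0.08,0],[0,-0.12,0],[0,-0.16,0],[0,-0.2,0]],"jaw":[1,1,1,1,1]}'; python3 t.py .215 -.25
```

```text
time_s: 5.92
tool_pos: [0.5616, -0.0336, 0.2804]
tool_rot: [-179.7, -13.9, 12.6]
force: [3.4, -3.4, -14.0]
finger_gap: 0.0336
finger_force: 30.0
t 5.92 a -0.2761 r_grasp 0.2111 y 0.0002 tilt -0.2418 | F tan -1.4 y -4.1 out -14.2 | gap 0.0336 ff 30.0
target [ 0.5657 -0.0329  0.2856] dp [ 0.106  0.003 -0.081] turn [-0.0053  0.0082  0.0011]
```

```bash
python3 -m handwheel '{"dp":[[0.163,0,-0.03],[0.326,0,-0.04],[0.488,0,-0.021],[0.65,0,0.002],[0.811,0,0.031]],"turn":[[0,-0.03,0],[0,-0.07,0],[0,-0.11,0],[0,-0.15,0],[0,-0.185,0]],"jaw":[1,1,1,1,1]}';  python3 -m handwheel '{"dp":[[0,0,0],[0,0,0]],"turn":[[0,0,0],[0,0,0]],"jaw":[1,1]}'; python3 t.py .207 -.05
```

```text
time_s: 6.55
tool_pos: [0.5999, -0.025, 0.2897]
tool_rot: [-179.7, -3.2, 12.6]
force: [-2.1, -2.4, -15.2]
finger_gap: 0.034
finger_force: 30.0
time_s: 6.8
tool_pos: [0.601, -0.0247, 0.2914]
tool_rot: [-179.7, -3.5, 12.6]
force: [-0.1, -2.7, -15.8]
finger_gap: 0.0336
finger_force: 30.0
t 6.80 a -0.0724 r_grasp 0.2150 y 0.0003 tilt -0.0618 | F tan -1.9 y -2.6 out -15.7 | gap 0.0336 ff 30.0
target [ 0.606  -0.024   0.2838] dp [0.091 0.007 0.16 ] turn [-0.005  -0.0118  0.002 ]
```

```bash
python3 -m handwheel '{"dp":[[0,0,0.03],[0,0,0.06],[0,0,0.09],[0,0,0.12],[0,0,0.12]],"turn":[[0,0,0],[0,0,0],[0,0,0],[0,0,0],[0,0,0]],"jaw":[1,1,1,1,1]}'; python3 t.py;  python3 -m handwheel '{"dp":[[0,0,0.02],[0,0,0.04],[0,0,0.06],[0,0,0.06]],"turn":[[0,0,0],[0,0,0],[0,0,0],[0,0,0]],"jaw":[1,1,1,1]}'; python3 t.py .207 -.05
```

```text
time_s: 7.42
tool_pos: [0.6022, -0.0245, 0.2875]
tool_rot: [-179.8, -3.7, 12.6]
force: [-3.2, -1.7, -14.5]
finger_gap: 0.0341
finger_force: 30.0
t 7.42 a -0.0677 r_grasp 0.2109 y 0.0003 tilt -0.0647 | F tan -4.5 y -1.0 out -14.3 | gap 0.0341 ff 30.0
time_s: 7.92
tool_pos: [0.6028, -0.0244, 0.2846]
tool_rot: [-179.8, -3.7, 12.6]
force: [-2.9, -1.8, -13.2]
finger_gap: 0.0339
finger_force: 30.0
t 7.92 a -0.0658 r_grasp 0.2080 y 0.0003 tilt -0.0654 | F tan -4.1 y -1.1 out -13.0 | gap 0.0339 ff 30.0
target [ 0.606  -0.024   0.2838] dp [0.063 0.006 0.021] turn [-0.0041 -0.0154  0.0022]
```

```bash
for k in 1; do python3 -m handwheel '{"dp":[[0,0,0.02],[0,0,0.02],[0,0,0.02]],"turn":[[0,0,0],[0,0,0],[0,0,0]],"jaw":[1,1,1]}' >/dev/null; python3 t.py;  python3 -m handwheel '{"dp":[[0,0,0.02],[0,0,0.02],[0,0,0.02]],"turn":[[0,0,0],[0,0,0],[0,0,0]],"jaw":[1,1,1]}'>/dev/null; python3 t.py; python3 -m handwheel '{"dp":[[0,0,0.02],[0,0,0.02],[0,0,0.02]],"turn":[[0,0,0],[0,0,0],[0,0,0]],"jaw":[1,1,1]}'>/dev/null; python3 t.py ;done
```

```text
t 8.30 a -0.0656 r_grasp 0.2072 y 0.0002 tilt -0.0656 | F tan -4.4 y -0.2 out -12.7 | gap 0.0337 ff 30.0
t 8.68 a -0.0649 r_grasp 0.2071 y 0.0003 tilt -0.0663 | F tan -6.3 y 1.4 out -9.1 | gap 0.0335 ff 30.0
t 9.05 a -0.0641 r_grasp 0.2070 y 0.0002 tilt -0.0670 | F tan -7.6 y 1.0 out -5.5 | gap 0.0338 ff 30.0
```

```bash
python3 -m handwheel '{"dp":[[0.064,0,0],[0.127,0,0.002],[0.19,0,0.005],[0.255,0,0.008],[0.318,0,0.013]],"turn":[[0,-0.016,0],[0,-0.032,0],[0,-0.048,0],[0,-0.064,0],[0,-0.08,0]],"jaw":[1,1,1,1,1]}' >/dev/null; python3 t.py;  python3 -m handwheel '{"dp":[[0.032,0,0],[0.064,0,0],[0.095,0,0.001],[0.127,0,0.002]],"turn":[[0,-0.008,0],[0,-0.016,0],[0,-0.024,0],[0,-0.032,0]],"jaw":[1,1,1,1]}'>/dev/null; python3 t.py
```

```text
t 9.68 a 0.0169 r_grasp 0.2070 y 0.0003 tilt 0.0133 | F tan -6.8 y 1.0 out -5.2 | gap 0.0338 ff 30.0
t 10.18 a 0.0492 r_grasp 0.2070 y 0.0003 tilt 0.0447 | F tan -6.6 y 0.5 out -6.2 | gap 0.0336 ff 30.0
```

```bash
python3 -m handwheel '{"dp":[[0.032,0,0],[0.064,0,0],[0.095,0,0.001],[0.127,0,0.002]],"turn":[[0,-0.008,0],[0,-0.016,0],[0,-0.024,0],[0,-0.032,0]],"jaw":[1,1,1,1]}'>/dev/null; python3 t.py; python3 -m handwheel '{"dp":[[0.032,0,0],[0.064,0,0],[0.095,0,0.001]],"turn":[[0,-0.008,0],[0,-0.016,0],[0,-0.024,0]],"jaw":[1,1,1]}'>/dev/null; python3 t.py
```

```text
t 10.68 a 0.0812 r_grasp 0.2070 y 0.0003 tilt 0.0767 | F tan -5.3 y 1.3 out -6.2 | gap 0.0335 ff 30.0
t 11.05 a 0.1055 r_grasp 0.2070 y 0.0003 tilt 0.1006 | F tan -6.2 y 0.7 out -6.3 | gap 0.0335 ff 30.0
```

```bash
python3 -m handwheel '{"dp":[[0.032,0,0],[0.048,0,0],[0.048,0,0]],"turn":[[0,-0.008,0],[0,-0.012,0],[0,-0.012,0]],"jaw":[1,1,1]}'>/dev/null; python3 t.py
```

```text
t 11.43 a 0.1185 r_grasp 0.2068 y 0.0003 tilt 0.1123 | F tan -4.8 y 0.5 out -6.8 | gap 0.0340 ff 30.0
```

```bash
python3 -m handwheel '{"dp":[[0.02,0,0],[0.036,0,0],[0.036,0,0]],"turn":[[0,-0.005,0],[0,-0.009,0],[0,-0.009,0]],"jaw":[1,1,1]}'>/dev/null; python3 t.py
```

```text
t 11.80 a 0.1273 r_grasp 0.2052 y 0.0004 tilt 0.1225 | F tan -2.9 y 0.8 out -12.4 | gap 0.0335 ff 30.0
```

```bash
python3 -m handwheel '{"dp":[[0.02,0,0],[0.036,0,0],[0.036,0,0]],"turn":[[0,-0.005,0],[0,-0.009,0],[0,-0.009,0]],"jaw":[1,1,1]}'>/dev/null; python3 t.py
```

```text
t 12.18 a 0.1363 r_grasp 0.2051 y 0.0003 tilt 0.1317 | F tan -2.3 y 0.6 out -11.9 | gap 0.0340 ff 30.0
```

The tooth dropped at lever angle ≈0.125, and the spring force came back to full. That matches the notch seen in the pictures at ≈0.145. Easing the handle down now.

```bash
python3 -m handwheel '{"dp":[[0.01,0,0.02],[0.01,0,0.04],[0.01,0,0.06],[0.01,0,0.06]],"turn":[[0,-0.003,0],[0,-0.003,0],[0,-0.003,0],[0,-0.003,0]],"jaw":[1,1,1,1]}'>/dev/null; python3 t.py; python3 -m handwheel '{"dp":[[0,0,0.02],[0,0,0.04],[0,0,0.04]],"turn":[[0,0,0],[0,0,0],[0,0,0]],"jaw":[1,1,1]}'>/dev/null; python3 t.py
```

```text
t 12.68 a 0.1382 r_grasp 0.2023 y 0.0003 tilt 0.1345 | F tan -2.0 y 0.5 out -11.3 | gap 0.0338 ff 30.0
t 13.05 a 0.1381 r_grasp 0.2002 y 0.0004 tilt 0.1348 | F tan -1.3 y 1.0 out -10.0 | gap 0.0339 ff 30.0
```

```bash
python3 -m handwheel '{"dp":[[0,0,0.02],[0,0,0.04],[0,0,0.04]],"turn":[[0,0,0],[0,0,0],[0,0,0]],"jaw":[1,1,1]}'>/dev/null; python3 t.py; python3 -m handwheel '{"dp":[[0,0,0.02],[0,0,0.03],[0,0,0.03]],"turn":[[0,0,0],[0,0,0],[0,0,0]],"jaw":[1,1,1]}'>/dev/null; python3 t.py
```

```text
t 13.43 a 0.1379 r_grasp 0.1981 y 0.0003 tilt 0.1349 | F tan 0.7 y 1.2 out -9.9 | gap 0.0342 ff 30.0
t 13.80 a 0.1379 r_grasp 0.1972 y 0.0003 tilt 0.1345 | F tan 0.1 y 2.2 out -7.2 | gap 0.0337 ff 30.0
```

```bash
python3 -m handwheel '{"dp":[[0,0,0.02],[0,0,0.035],[0,0,0.035]],"turn":[[0,0,0],[0,0,0],[0,0,0]],"jaw":[1,1,1]}'>/dev/null; python3 t.py; python3 -m handwheel '{"dp":[[0,0,0.01],[0,0,0.01]],"turn":[[0,0,0],[0,0,0]],"jaw":[1,1]}'>/dev/null; python3 t.py
```

```text
t 14.18 a 0.1383 r_grasp 0.1971 y 0.0003 tilt 0.1329 | F tan -2.6 y 3.8 out 5.9 | gap 0.0340 ff 30.0
t 14.43 a 0.1384 r_grasp 0.1971 y 0.0003 tilt 0.1325 | F tan -3.3 y 3.8 out 7.0 | gap 0.0336 ff 30.0
```

It is firmly home, since r no longer changes. Releasing and withdrawing along the lever.

```bash
python3 -m handwheel '{"dp":[[0,0,-0.02],[0,0,-0.02],[0,0,-0.02],[0,0,-0.02],[0,0,-0.02]],"turn":[[0,0,0],[0,0,0],[0,0,0],[0,0,0],[0,0,0]],"jaw":[1,-1,-1,-1,-1]}'>/dev/null; python3 -m handwheel '{"dp":[[0,0,0],[0,0,0],[0,0,0],[0,0,0]],"turn":[[0,0,0],[0,0,0],[0,0,0],[0,0,0]],"jaw":[-1,-1,-1,-1]}'; python3 t.py
```

```text
time_s: 15.55
tool_pos: [0.6405, -0.016, 0.2705]
tool_rot: [-179.8, 7.8, 12.7]
force: [0.4, -0.4, 0.2]
finger_gap: 0.088
finger_force: 0.0
t 15.55 a 0.1363 r_grasp 0.1953 y 0.0003 tilt 0.1357 | F tan 0.3 y -0.5 out 0.3 | gap 0.0880 ff 0.0
```

```bash
python3 -m handwheel '{"dp":[[0,0,-0.4],[0,0,-1],[0,0,-1.8],[0,0,-2.5],[0,0,-2.5]],"turn":[[0,0,0],[0,0,0],[0,0,0],[0,0,0],[0,0,0]],"jaw":[-1,-1,-1,-1,-1]}'>/dev/null;python3 -m handwheel '{"dp":[[-0.9,0,0],[-1.8,0,0],[-2.7,0,0],[-3.6,0,0],[-3.6,0,0]],"turn":[[0,0,0],[0,0,0],[0,0,0],[0,0,0],[0,0,0]],"jaw":[-1,-1,-1,-1,-1]}'; python3 - <<'E'
import cv2,numpy as np
from bench import *
a=read_camera("top"); b=read_camera("scene"); cv2.imwrite("pics/full_top.png",a)
b=b[125:345,155:355]; b=cv2.resize(b,None,fx=2.5,fy=2.5,interpolation=cv2.INTER_CUBIC)
a=cv2.resize(a[130:350,230:350],None,fx=2.5,fy=2.5,interpolation=cv2.INTER_CUBIC)
cv2.imwrite("pics/z3.png",np.hstack([a,b]))
E
```

```text
time_s: 16.8
tool_pos: [0.4809, -0.0523, 0.4196]
tool_rot: [-179.8, 7.7, 12.6]
force: [0.6, -0.2, 0.2]
finger_gap: 0.0882
finger_force: 0.0
```

View pics/z3.png

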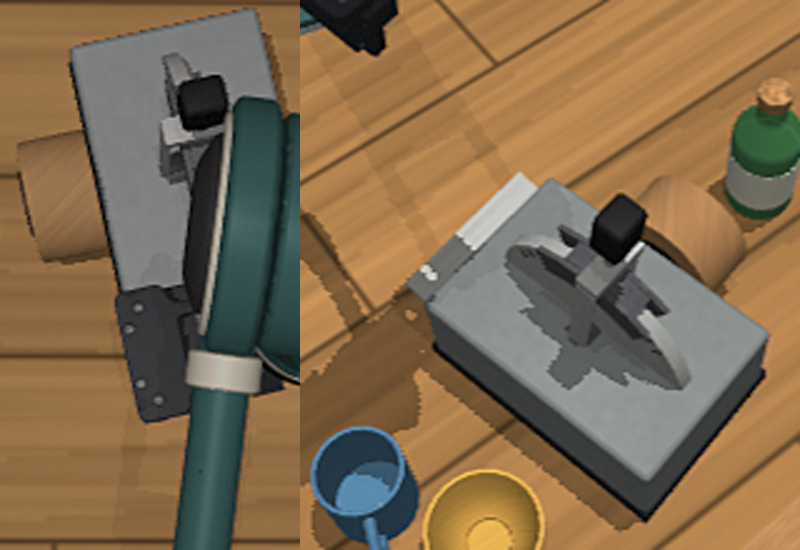

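The lever stands in the stop's middle, with the grip at scene px ≈ (282,217). The bottle, mug and bowl are upright and the gripper is clear. One quick numeric check, then I hand in.

```bash
python3 - <<'E'
from h import *
p=[.6157,-.0218,np.radians(12.5)]
print([proj("scene",M(p,rad(r,.138))).round(1) for r in(.197,.207)])
print(hand_in())
E
```

```text
[array([[282.1, 217.2]]), array([[282.7, 214.9]])]
the job is handed in; nothing more can be done
None
```

The lever is set on its stop with the tooth in the notch (lever angle about 0.138 rad) and the handle eased fully home; the bottle, mug and bowl look undisturbed, the gripper is clear, and the job was handed in at about 17 s.

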